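# Feed a foiled glass panel through the foil roller with the push stick

### The job

Press down the foil on the glass panel: lay the panel flat on the infeed bed of the foil roller, lengthwise and in line with the low opening but still short of the yellow guard, then take the orange push stick and feed the panel with it under the guard and roller until the whole panel is out on the other bed. Keep the fingers off the panel once its front is under the guard, then put the stick back upright in its wooden rest as it stood; don't knock over the jar or the dropper bottle on the way.

Things in the scene. Friction and masses are not known exactly. Their poses are not given: they have to be found in the camera images.
- foil_roller: Fixed bench machine. Origin on the bench below the roller's axis; +x = feed direction (infeed at -x), z up. Level metal bed: top 22 mm above the origin, 100 mm wide, x -250 to +190 mm. Grey frame x -35 to +35, y -60 to +60, 206 mm tall with its knobs, a yellow guard plate on both sides (outer faces x = -37, +37). Steel side guides, 10 mm high, stand 62 mm apart from x -60 to +185.
- slot (a point): Middle of the low opening under the yellow infeed guard, at bed level (machine x = -37, z = 22 mm): 62 mm wide, 18 mm high, right through to x = +37. Before it the side guides flare from 62 mm apart (23 mm out) to about 85 mm apart (83 mm out). Axes as the machine.
- shield_edge (a point): Middle of the free edge of the clear, black-edged eye shield (116 mm wide), at machine x = -125, z = 208 mm; it slopes down at 45 degrees to the guard at x = -38, z = 122. Near the guard an upright gripper strikes it; one leaning back to the infeed by about 35 degrees passes below the edge.
- outfeed (a point): Point on the outfeed bed, 100 mm past the roller's axis, where the panel's centre should about end. A lip 8 mm high crosses the bed's end 80 mm farther on (x = +180).
- press_roller (a joint): Lift (m) of the sprung, freely turning rubber roller (radius 16 mm) inside the guard: 0 at rest, 9.5 mm over the bed; a panel below it lifts it to about 0.0025. It presses with about 4 to 5 N; 3 to 8 N of push feed the panel.
- panel_center (a point): Centre of the loose glass panel, blue with a paler middle field and copper foil edges: 110 mm long (x), 58 mm wide (y), 12 mm thick (z), about 0.19 kg; it begins flat on the glass sheet on the left part of the bench (3 mm above the bench).
- foiled_panel: The same panel; origin at the centre of its underside.
- stick_grip (a point): Grip point in the push stick's orange handle: grip across its 18 mm thickness (y). x to the nose, z up with the sole level. The sole's underside is 52 mm lower; the aluminium sole (22 wide, 8 tall) runs from 36 to 166 mm ahead of this point. The handle (28 mm deep) slopes up rearwards at 40 degrees and ends 28 mm behind and 24 mm above. 0.12 kg.
- push_stick: The same stick; origin at the rear end of the sole's underside, centre of its width.
- stick_rest: Wooden channel fixed on the bench; holds the stick upright on its sole, nose to +x. Origin on the bench below its middle; 150 mm long (x), 44 wide, floor 6 mm high, cheeks 16 mm high and 30 mm apart, closed at +x (inner face x = +71 mm), open at -x. With the stick in, stick_grip is near x = -101, y = 0, z = 58 mm.
- scrap_jar: Clear jar with a black lid, 52 mm across, 75 mm tall, standing loose behind the infeed; origin in its underside. Not to be knocked over.
- oil_dropper: Small bottle with a red spout, 29 mm across, 90 mm tall, standing loose behind the infeed; origin in its underside. Not to be knocked over.

How it is judged (in metres and radians):
On the way, in this order (a step that is already met when the one before it is completed fails the run):
1. the panel lies released and flat on the infeed bed, lengthwise, in line with the opening and short of the guard (x of panel_center in the frame of foil_roller between -0.26 and -0.092 m and y of panel_center in the frame of foil_roller between -0.025 and 0.025 m and z of panel_center in the frame of foil_roller between 0.024 and 0.034 m and angle between panel_center's own z axis and vertical below 0.08 rad and angle between the x axis of panel_center and the x axis of foil_roller, either way round below 0.3 rad and contact force between the fingers and foiled_panel below 0.2 N), for 0.2 s.
2. the push stick drives the panel under the guard and the panel lifts the roller (contact force between push_stick and foiled_panel above 0.3 N and value of joint press_roller above 0.0012 m and x of panel_center in the frame of foil_roller above -0.06 m), for 0.05 s.
3. the whole panel is out on the outfeed bed (x of panel_center in the frame of foil_roller above 0.09 m), for 0.1 s.
At the end, for the whole second after the job is handed in: The panel lies flat and still between the guides of the outfeed bed, all past the guard (its centre 90 to 150 mm past the roller's axis); the push stick stands still and upright in the channel of its rest, nose to the closed end, within 30 mm along it (x of panel_center in the frame of foil_roller between 0.09 and 0.15 m and y of panel_center in the frame of foil_roller between -0.012 and 0.012 m and z of panel_center in the frame of foil_roller between 0.024 and 0.034 m and angle between panel_center's own z axis and vertical below 0.08 rad and linear speed of each of foiled_panel, push_stick below 0.02 m/s and x of stick_grip in the frame of stick_rest between -0.135 and -0.07 m and y of stick_grip in the frame of stick_rest between -0.02 and 0.02 m and z of stick_grip in the frame of stick_rest below 0.064 m and angle between stick_grip's own z axis and vertical below 0.2 rad and angle between the x axis of stick_grip and the x axis of stick_rest, either way round below 0.2 rad); the robot touches nothing.
It fails at once if the fingers touch the panel once its front is under the guard (x of panel_center in the frame of foil_roller between -0.087 and 0.2 m and y of panel_center in the frame of foil_roller between -0.06 and 0.06 m and contact force between the fingers and foiled_panel above 0.5 N).
It fails at once if the jar or the dropper bottle is knocked over (angle between any of scrap_jar, oil_dropper's own z axis and vertical above 0.5 rad).
It also fails if it takes over 64 s, if anything falls off the work surface, if the arm or the gripper's body presses on something with over 40 N, if the wrist force passes 120 N, or if a joint passes its speed limit or range.

### The arm

A 7-joint arm with a two-finger parallel gripper is mounted at the origin on a cart in front of the work surface, level with it; the furniture and walls round the work are solid. World frame = base frame: x ahead of the robot, y to its left, z up, the work surface at z = 0. Lengths are in mm, angles in rad, forces in N, time in s.
With the tool pointing down it reaches from about 350 to 900 mm from the base axis. Payload 19.9 kg.
Tool frame: the origin (TCP) lies midway between the tips of the shut fingers; the grasp point (between the pads) lies 19 mm behind it (bot.pinch_z is the distance from the TCP to the grasp point, in mm); z points along the fingers, y is the line along which they close (so a half turn about z gives the same grasp; the last joint's range is limited). The gripper opens to 85 mm and grips with 20 to 120 N. Pads are 22 mm wide; open, the fingers measure 114 mm over their backs; the gripper's body (76 mm by 85 mm) begins 54 mm behind the grasp point. The pads swing forward as they close: fully open they stand 13 mm farther back than shut.
Start: joints at [1.198, 0.417, -0.01, 1.614, 0.005, 1.111, -0.053], TCP at [203.585, -590.893, 231.26] pointing down, gripper open.
Joint ranges: [-2.81, 2.81], [-0.39, 2.02], [-1.27, 1.25], [0.06, 2.57], [-1.19, 4.33], [0.19, 2], [-2.82, 2.82]. Speed limits (rad/s): [1.89, 1.89, 2.39, 2.39, 3.01, 3.01, 3.01].

### API

Orientations are given as a unit quaternion [w, x, y, z].
In Python, from rig import bot, capture, camera_info, order gives the robot as it stands. The module is installed in compiled form; this text tells all that it offers.
- The arm moves only by the tool move_arm, never from a script. Its arguments are lists of equal length, an entry for each row: "offset": the shift along the tool's x, y, z in mm, a list of three; "dr": the turn, a rotation vector about the tool's x, y, z in rad, a list of three; "hand": the finger opening in mm, from 0 to 85.4. A call has 1 to 10 rows; each row shifts and turns the commanded pose from where the row before left it, along the tool's axes as they then stand; what a row does not reach is not made up. A row lasts 1/10 s, in which the tool goes at most 50 mm and 8.59 degrees, less where a joint would pass 70% of its speed; a pose out of reach is approached as far as the arm can. A call with a gripper value outside its range is refused whole. The fingers move at their own pace and stop on an object; the grip force is fixed at half the most. Time passes only in rows, so rows that do not move let the fingers close. It gives the time, the measured TCP pose, the force, the opening and the grip force at its end, in the units of the state.
- bot.observe(): the state, without advancing time (a new reading comes with each control period).
- capture(name): name is "side" or "top"; returns the picture (400x640x3 uint8, red, green, blue); there is no depth.
- camera_info(name): a dict with "mtx" (3x3 intrinsics, pixels), "R" (3x3) and "t" (3): a world point X has camera coordinates R X + t. Camera axes: x right, y down, z forward; pixel columns grow to the right and rows downward; lengths in mm; the calibration is good to about 2 mm. A picture is of the moment at which its call begins. camera_info takes no time and is no camera call.
- order.finish_job(): hands the job in; it is judged then, once.
The state is a dict: "time": time; "qpos": joint angles; "dq": joint speeds; "joint_torque": joint torques, N m; "eef_pos": TCP position; "orientation": TCP orientation; "ft_force": force on the tool from outside, world axes, zero at the start; "ft_torque": the same for the moment, N m; "gripper_width": opening from 0.0 (shut) to 1.0 (fully open); "grip_force": force on a finger pad.
Only numpy, scipy, OpenCV 4.12 (cv2) and the standard library are available. Lean on these libraries where they do the work, as an engineer would, in place of code of your own. Each camera call takes 0.05 s, during which the arm holds its last target. There are 200 camera calls.

## Working session

There is one attempt and no reset: what is moved stays moved. The work goes in short steps, Python scripts to look and compute and a tool call to move; the robot and the scene stay as the last step left them, time stands still between calls to the robot, and variables do not carry over. Pictures are saved under pics/ and viewed, at most 13 in all, crops included, and the job is handed in when it is done.

Besides the shell and the picture viewer there is one more tool, called after "Call:" by a JSON object that holds its "method" and its "body", one argument or row to a line. move_arm: Moves the arm, as the interface text tells. Its arguments: {"type":"object","properties":{"offset":{"type":"array"},"dr":{"type":"array"},"hand":{"type":"array"}},"required":["offset","dr","hand"]}

```bash
mkdir -p pics
python3 - <<'E'
from rig import bot,capture,camera_info
import cv2
for n in("side","top"):
    cv2.imwrite(f"pics/{n}0.png",capture(n)[:,:,::-1]); c=camera_info(n); print(n,c["mtx"],c["R"],c["t"])
s=bot.observe();print(s["eef_pos"],s["orientation"],s["time"],bot.pinch_z)
E
```

```text
side [[397.32854084   0.         319.53802762]
 [  0.         397.32854084 201.55722385]
 [  0.           0.           1.        ]] [[ 0.99899544 -0.04468538  0.00336451]
 [-0.01750869 -0.45833398 -0.88860757]
 [ 0.04124984  0.887656   -0.45865594]] [-541.2901238   180.00925887 1000.44821435]
top [[398.42595655   0.         324.24381894]
 [  0.         398.42595655 199.58886624]
 [  0.           0.           1.        ]] [[ 0.0157386  -0.99981457 -0.01109574]
 [-0.98920156 -0.01395242 -0.14589588]
 [ 0.14571402  0.01327212 -0.98923773]] [  75.77971419  563.98463676 1049.09880202]
[ 203.4736101  -590.61974528  230.71954399] [-5.40285692e-04  9.86272468e-01  1.65125134e-01 -1.28442235e-04] 0.1 18.700000000000003
```

View pics/top0.png

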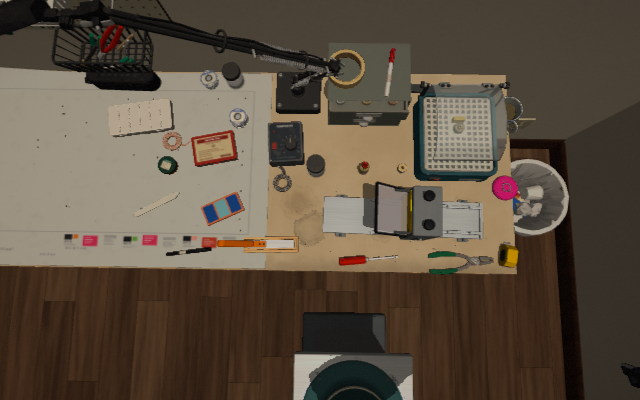

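View pics/side0.png

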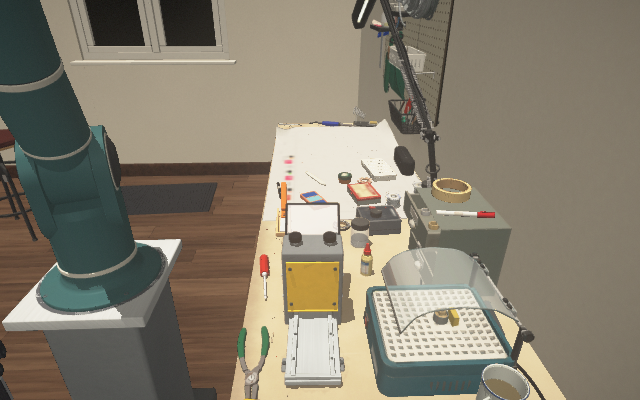

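Run:
```python
import cv2,numpy as np
a=cv2.imread("pics/top0.png")
x=cv2.resize(a[150:260,310:500],None,fx=4,fy=4,interpolation=cv2.INTER_CUBIC)[:, :760]
y=cv2.resize(a[185:260,155:310],None,fx=4,fy=4,interpolation=cv2.INTER_CUBIC)
y=cv2.copyMakeBorder(y,0,0,0,760-y.shape[1],cv2.BORDER_CONSTANT)
y=y[:160+0] if False else y
out=np.vstack([x[:300+60+0],y[:240]])
print(out.shape);cv2.imwrite("pics/z1.png",out)
```

```text
(600, 760, 3)
```

View pics/z1.png

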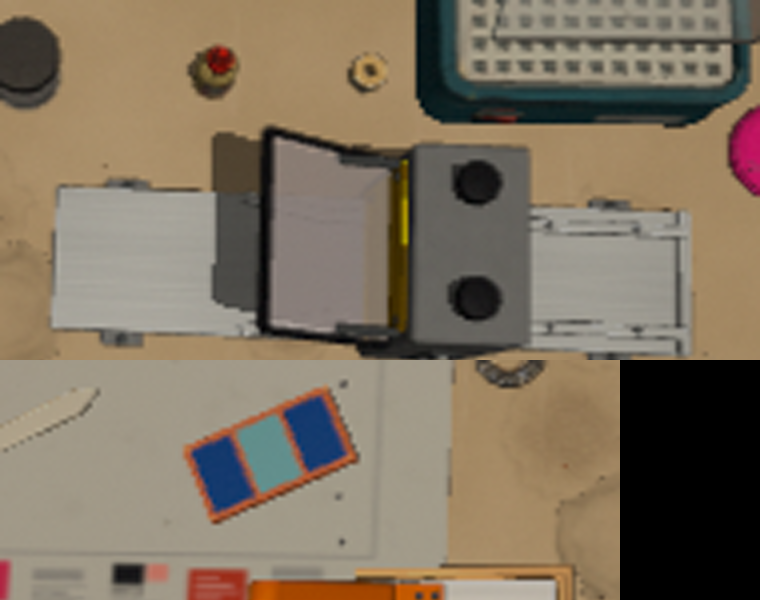

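```bash
cat > h.py <<'E'
import numpy as np
from rig import camera_info
def ray(px,z,n="top"):
    c=camera_info(n);d=c["R"].T@np.linalg.solve(c["mtx"],[px[0],px[1],1.]);o=-c["R"].T@np.array(c["t"])
    return o+d*(z-o[2])/d[2]
def proj(X,n="top"):
    c=camera_info(n);p=c["mtx"]@(c["R"]@np.array(X,float)+c["t"]);return p[:2]/p[2]
E
python3 - <<'E'
from h import *
import cv2
np.set_printoptions(precision=1,suppress=True)
u=lambda p,ox,oy:((p[0]+.5)/4-.5+ox,(p[1]+.5)/4-.5+oy)
B=[ray(u(p,310,150),22) for p in[(55,187),(51,329),(690,354),(690,211)]]
for b in B:print("bed",b)
print([np.linalg.norm(B[i]-B[i-3]) for i in range(4)])
P=[ray(u((p[0],p[1]-360),155,185),15) for p in[(187,448),(329,388),(357,460),(213,522)]]
for b in P:print("pan",b)
print([np.linalg.norm(P[i]-P[i-3]) for i in range(4)],np.mean(P,0))
print("jar",ray(u((24,58),310,150),75),"oil",ray(u((219,58),310,150),90))
# frame top corners 
for p in[(414,148),(527,148),(527,346),(411,346)]:print("frame",ray(u(p,310,150),170))
print("knobs",ray(u((479,183),310,150),206),ray(u((477,298),310,150),206))
a=cv2.imread("pics/top0.png")
y=cv2.resize(a[228:260,155:310],None,fx=5,fy=5,interpolation=cv2.INTER_CUBIC)
b=cv2.imread("pics/side0.png")
z=cv2.resize(b[175:240,265:345],None,fx=5,fy=5,interpolation=cv2.INTER_CUBIC)
z=cv2.copyMakeBorder(z,0,0,0,y.shape[1]-z.shape[1],cv2.BORDER_CONSTANT)
cv2.imwrite("pics/z2.png",np.vstack([y,z]))
E
```

```text
bed [574.7  87.   22. ]
bed [475.7  88.2  22. ]
bed [ 465.2 -349.3   22. ]
bed [ 564.1 -353.5   22. ]
[np.float64(99.02553434372336), np.float64(437.6407602033576), np.float64(98.95842003606312), np.float64(440.60955403828336)]
pan [541.9 429.3  15. ]
pan [586.  331.4  15. ]
pan [535.1 309.3  15. ]
pan [490.2 407.9  15. ]
[np.float64(107.35964392970169), np.float64(55.4271427142771), np.float64(108.40810634879413), np.float64(55.949890737409774)] [538.3 369.5  15. ]
jar [654.  108.4  75. ] oil [652.1 -21.2  90. ]
frame [ 578.6 -132.   170. ]
frame [ 579.6 -200.   170. ]
frame [ 460.2 -196.8  170. ]
frame [ 459.2 -128.2  170. ]
knobs [ 551.9 -161.6  206. ] [ 485.1 -158.9  206. ]
```

View pics/z2.png

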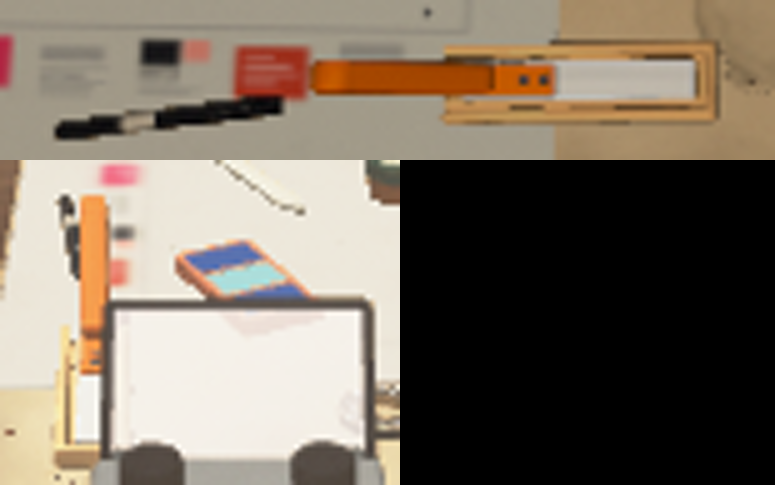

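```bash
cat >> h.py <<'E'
from scipy.spatial.transform import Rotation as Ro
def pose():
    from rig import bot
    s=bot.observe();q=s["orientation"];return np.array(s["eef_pos"]),Ro.from_quat([q[1],q[2],q[3],q[0]]),s
def ori(a,L=0):  # a: azimuth deg of tool y, L: lean deg (tool z tilts to a-90)
    a,L=np.radians([a,L]);y=np.array([np.cos(a),np.sin(a),0]);f=np.array([np.sin(a),-np.cos(a),0])
    z=np.sin(L)*f-np.cos(L)*np.array([0,0,1]);return Ro.from_matrix(np.column_stack([np.cross(y,z),y,z]))
O=np.array([519.2,-161.8,0]);YM=-1.37
mx=np.array([np.sin(np.radians(YM)),-np.cos(np.radians(YM)),0]);my=np.array([np.cos(np.radians(YM)),np.sin(np.radians(YM)),0]);uz=np.array([0,0,1.])
def M(x,y,z):return O+x*mx+y*my+z*uz
def plan(p,R,p1,R1,n):
    dr=((R.inv()*R1).as_rotvec()/n).round(4);A=np.zeros((3,3));Q=R
    for k in range(n):A+=Q.as_matrix();Q=Q*Ro.from_rotvec(dr)
    o=np.linalg.solve(A,np.array(p1)-p).round(1);e=p+A@o
    print(n,"rows: offset",o.tolist(),"dr",dr.tolist(),"end",e.round(1));return e,Q
E
python3 - <<'E'
from h import *
np.set_printoptions(precision=1,suppress=True)
u=lambda p:((p[0]+.5)/5-.5+155,(p[1]+.5)/5-.5+228)
for n,p,z in[("nose",(695,80),14),("nose lo",(695,98),14),("nose hi",(695,63),14),("c1",(717,42),16),("c2",(717,122),16),("c3",(444,45),16),("c4",(444,122),16),("rearend",(313,77),85),("front of handle",(555,80),18)]:print(n,ray(u(p),z))
p,R,s=pose();print(s["time"])
p1=p+np.array([0,0,70])
print(plan(p,R,p1,R,3)[0])
e,Q=plan(p1,R,[538.3,369.5,110],ori(24.4),24)
plan(e,Q,[538.3,369.5,0],ori(24.4),5)
E
```

```text
nose [442.7 167.4  14. ]
nose lo [432.8 167.1  14. ]
nose hi [452.  167.6  14. ]
c1 [463.7 155.6  16. ]
c2 [419.8 154.5  16. ]
c3 [459.7 307.   16. ]
c4 [417.4 305.1  16. ]
rearend [438.7 359.5  85. ]
front of handle [441.3 244.3  18. ]
0.1
3 rows: offset [-0.0, -0.0, -23.3] dr [0.0, 0.0, 0.0] end [ 203.5 -590.7  300.6]
[ 203.5 -590.7  300.6]
24 rows: offset [47.4, -5.0, 8.0] dr [-0.0, -0.0, -0.0694] end [538.3 369.2 109.6]
5 rows: offset [0.0, 0.0, 21.9] dr [0.0, -0.0002, 0.0001] end [538.3 369.3   0.1]
```

Call:
{"method": "move_arm", "body": {
  "offset": [
    [0, 0, -23.3],
    [0, 0, -23.3],
    [0, 0, -23.3],
    [47.4, -5, 8],
    [47.4, -5, 8],
    [47.4, -5, 8],
    [47.4, -5, 8],
    [47.4, -5, 8],
    [47.4, -5, 8],
    [47.4, -5, 8]
  ],
  "dr": [
    [0, 0, 0],
    [0, 0, 0],
    [0, 0, 0],
    [0, 0, -0.0694],
    [0, 0, -0.0694],
    [0, 0, -0.0694],
    [0, 0, -0.0694],
    [0, 0, -0.0694],
    [0, 0, -0.0694],
    [0, 0, -0.0694]
  ],
  "hand": [85, 85, 85, 85, 85, 85, 85, 85, 85, 85]
}}

```text
time: 1.1
eef_pos: [468.8, -390.7, 244.5]
orientation: [-0.0, 0.917, 0.399, -0.0]
ft_force: [0.6, 0.4, -1.0]
gripper_width: 0.991
grip_force: 0.0
```

Run:
```python
from h import *
p,R,s=pose();print(p,s["qpos"],s["time"])
plan(p,R,[538.3,369.5,110],ori(24.4),19)
```

```text
[ 468.77086017 -390.65074375  244.54561962] [ 0.81644032  0.38889227 -0.22456139  1.63145545  0.0932909   1.13224256
 -0.18191668] 1.1
19 rows: offset [42.4, -4.3, 7.1] dr [-0.0, -0.0, -0.0619] end [539.  370.1 109.9]
```

Call:
{"method": "move_arm", "body": {
  "offset": [
    [42.4, -4.3, 0],
    [42.4, -4.3, 0],
    [42.4, -4.3, 0],
    [42.4, -4.3, 0],
    [42.4, -4.3, 0],
    [42.4, -4.3, 0],
    [42.4, -4.3, 0],
    [42.4, -4.3, 0],
    [42.4, -4.3, 0],
    [42.4, -4.3, 0]
  ],
  "dr": [
    [0, 0, -0.0619],
    [0, 0, -0.0619],
    [0, 0, -0.0619],
    [0, 0, -0.0619],
    [0, 0, -0.0619],
    [0, 0, -0.0619],
    [0, 0, -0.0619],
    [0, 0, -0.0619],
    [0, 0, -0.0619],
    [0, 0, -0.0619]
  ],
  "hand": [85, 85, 85, 85, 85, 85, 85, 85, 85, 85]
}}

```text
time: 2.1
eef_pos: [620.7, -0.1, 244.8]
orientation: [-0.0, 0.752, 0.659, -0.0]
ft_force: [0.3, -1.0, 0.3]
gripper_width: 0.997
grip_force: 0.0
```

Call:
{"method": "move_arm", "body": {
  "offset": [
    [42.4, -4.3, 15],
    [42.4, -4.3, 15],
    [42.4, -4.3, 15],
    [42.4, -4.3, 15],
    [42.4, -4.3, 15],
    [42.4, -4.3, 15],
    [42.4, -4.3, 15],
    [42.4, -4.3, 15],
    [42.4, -4.3, 15],
    [0, 0, 0]
  ],
  "dr": [
    [0, 0, -0.0619],
    [0, 0, -0.0619],
    [0, 0, -0.0619],
    [0, 0, -0.0619],
    [0, 0, -0.0619],
    [0, 0, -0.0619],
    [0, 0, -0.0619],
    [0, 0, -0.0619],
    [0, 0, -0.0619],
    [0, 0, 0]
  ],
  "hand": [85, 85, 85, 85, 85, 85, 85, 85, 85, 85]
}}

```text
time: 3.1
eef_pos: [535.0, 373.8, 108.2]
orientation: [-0.002, 0.539, 0.842, -0.001]
ft_force: [-0.8, -0.3, -0.1]
gripper_width: 0.996
grip_force: 0.0
```

Run:
```python
from h import *
p,R,s=pose();print(p,s["qpos"],s["time"])
e,Q=plan(p,R,[538.3,369.5,40],ori(24.4),3)
plan(e,Q,[538.3,369.5,0],ori(24.4),4)
```

```text
[534.99746685 373.80109921 108.15304209] [-0.23424696  0.67547402 -0.60410209  1.61875785  0.43450919  0.98803995
 -0.546313  ] 3.1
3 rows: offset [-1.8, 0.5, 22.7] dr [-0.0011, -0.001, 0.0024] end [538.4 369.6  40. ]
4 rows: offset [-0.0, -0.0, 10.0] dr [-0.0, -0.0, -0.0] end [538.4 369.6   0. ]
```

Call:
{"method": "move_arm", "body": {
  "offset": [
    [-1.8, 0.5, 22.7],
    [-1.8, 0.5, 22.7],
    [-1.8, 0.5, 22.7],
    [0, 0, 10],
    [0, 0, 10],
    [0, 0, 10],
    [0, 0, 10],
    [0, 0, 0],
    [0, 0, 0]
  ],
  "dr": [
    [0, 0, 0.002],
    [0, 0, 0.002],
    [0, 0, 0.002],
    [0, 0, 0],
    [0, 0, 0],
    [0, 0, 0],
    [0, 0, 0],
    [0, 0, 0],
    [0, 0, 0]
  ],
  "hand": [85, 85, 85, 85, 85, 85, 85, 85, 85]
}}

```text
time: 4.0
eef_pos: [543.7, 364.2, 2.3]
orientation: [-0.0, 0.545, 0.838, 0.0]
ft_force: [0.4, -0.1, 0.3]
gripper_width: 0.994
grip_force: 0.0
```

Run:
```python
from h import *
import cv2
from rig import capture
p,R,s=pose();print(p,R.as_matrix().round(3),s["ft_force"],s["time"])
a=capture("side")[:,:,::-1];cv2.imwrite("pics/s1.png",cv2.resize(a[150:280,240:420],None,fx=4,fy=4,interpolation=cv2.INTER_CUBIC))
```

```text
[543.73123218 364.17217815   2.30744098] [[-0.405  0.914  0.   ]
 [ 0.914  0.405  0.   ]
 [ 0.     0.    -1.   ]] [ 0.35578841 -0.08159919  0.25314027] 4.0
```

View pics/s1.png

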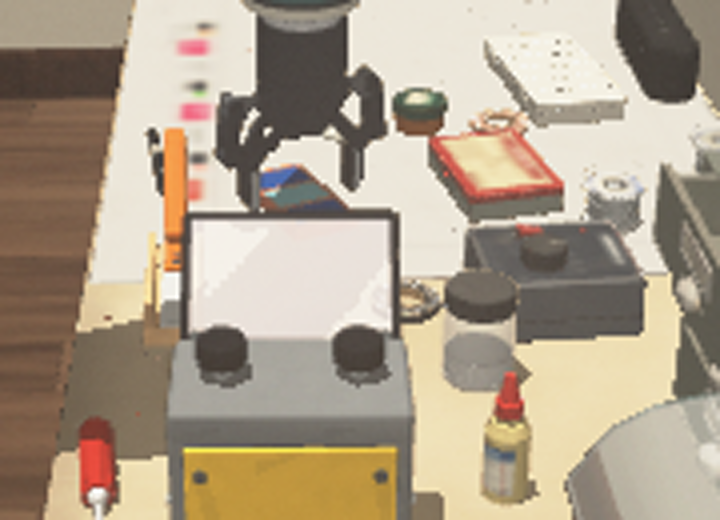

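Call:
{"method": "move_arm", "body": {
  "offset": [
    [7, -2.7, 2],
    [0, 0, 0],
    [0, 0, 0],
    [0, 0, 0],
    [0, 0, 0],
    [0, 0, 0],
    [0, 0, 0],
    [0, 0, 0],
    [0, 0, 0],
    [0, 0, 0]
  ],
  "dr": [
    [0, 0, 0],
    [0, 0, 0],
    [0, 0, 0],
    [0, 0, 0],
    [0, 0, 0],
    [0, 0, 0],
    [0, 0, 0],
    [0, 0, 0],
    [0, 0, 0],
    [0, 0, 0]
  ],
  "hand": [85, 70, 58, 50, 45, 45, 45, 45, 45, 45]
}}

```text
time: 5.05
eef_pos: [538.4, 369.8, 0.8]
orientation: [-0.0, 0.545, 0.838, 0.0]
ft_force: [-4.0, -1.0, 8.9]
gripper_width: 0.658
grip_force: 64.2
```

Run:
```python
from h import *
p,R,s=pose();print(p,s["gripper_width"],s["grip_force"],s["ft_force"],s["time"])
e,Q=plan(p,R,p+[0,0,90],R,4)
tgt=M(-185,0,19+p[2])
e,Q=plan(e,Q,tgt+[0,0,60],ori(YM),12)
plan(e,Q,tgt,ori(YM),6)
```

```text
[538.41933616 369.76121695   0.82954952] 0.6576358606638064 64.18873071670532 [-3.96432221 -1.00343358  8.86320746] 5.05
4 rows: offset [0.0, 0.0, -22.5] dr [0.0, 0.0, 0.0] end [538.4 369.7  90.8]
12 rows: offset [-28.2, -7.4, 0.9] dr [0.0, -0.0, 0.0368] end [523.8  23.   79.8]
6 rows: offset [0.0, -0.0, 10.0] dr [0.0001, -0.0001, -0.0001] end [523.9  23.   19.8]
```

Call:
{"method": "move_arm", "body": {
  "offset": [
    [0, 0, -22.5],
    [0, 0, -22.5],
    [0, 0, -22.5],
    [0, 0, -22.5],
    [-28.2, -7.4, 0.9],
    [-28.2, -7.4, 0.9],
    [-28.2, -7.4, 0.9],
    [-28.2, -7.4, 0.9],
    [-28.2, -7.4, 0.9],
    [-28.2, -7.4, 0.9]
  ],
  "dr": [
    [0, 0, 0],
    [0, 0, 0],
    [0, 0, 0],
    [0, 0, 0],
    [0, 0, 0.0368],
    [0, 0, 0.0368],
    [0, 0, 0.0368],
    [0, 0, 0.0368],
    [0, 0, 0.0368],
    [0, 0, 0.0368]
  ],
  "hand": [45, 45, 45, 45, 45, 45, 45, 45, 45, 45]
}}

```text
time: 6.05
eef_pos: [550.3, 193.7, 84.7]
orientation: [0.0, 0.635, 0.772, -0.0]
ft_force: [1.5, 0.0, -1.4]
gripper_width: 0.66
grip_force: 64.9
```

Call:
{"method": "move_arm", "body": {
  "offset": [
    [-28.2, -7.4, 0.9],
    [-28.2, -7.4, 0.9],
    [-28.2, -7.4, 0.9],
    [-28.2, -7.4, 0.9],
    [-28.2, -7.4, 0.9],
    [-28.2, -7.4, 0.9],
    [0, 0, 0],
    [0, 0, 0],
    [0, 0, 0]
  ],
  "dr": [
    [0, 0, 0.0368],
    [0, 0, 0.0368],
    [0, 0, 0.0368],
    [0, 0, 0.0368],
    [0, 0, 0.0368],
    [0, 0, 0.0368],
    [0, 0, 0],
    [0, 0, 0],
    [0, 0, 0]
  ],
  "hand": [45, 45, 45, 45, 45, 45, 45, 45, 45]
}}

```text
time: 6.95
eef_pos: [524.0, 23.4, 79.5]
orientation: [-0.0, 0.715, 0.699, 0.0]
ft_force: [0.5, 0.7, -1.9]
gripper_width: 0.66
grip_force: 64.9
```

Run:
```python
from h import *
import cv2
from rig import capture
p,R,s=pose();print(p,s["gripper_width"],s["ft_force"],s["time"])
plan(p,R,M(-185,0,20.5),ori(YM),6)
c=capture("top")[:,:,::-1];cv2.imwrite("pics/t2.png",cv2.resize(c[140:260,260:400],None,fx=4,fy=4,interpolation=cv2.INTER_CUBIC))
```

```text
[523.97437769  23.40305465  79.45079701] 0.6596441160325033 [ 0.52026322  0.73015916 -1.93410338] 6.95
6 rows: offset [-0.0, -0.1, 9.8] dr [0.0001, -0.0001, 0.0001] end [523.4  23.4  20.7]
```

View pics/t2.png

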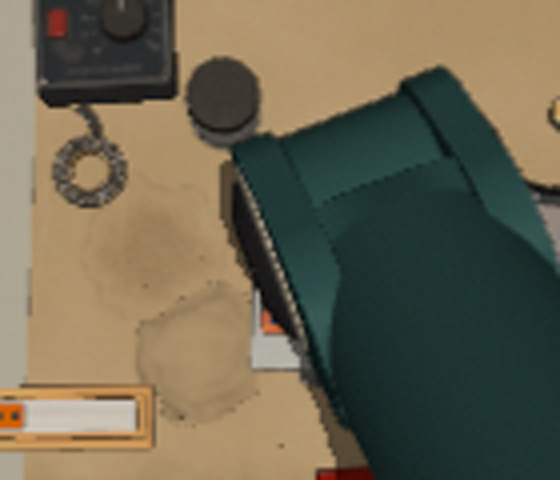

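Call:
{"method": "move_arm", "body": {
  "offset": [
    [10, 0, 0],
    [10, 0, 0],
    [10, 0, 9.8],
    [0, 0, 9.8],
    [0, 0, 9.8],
    [0, 0, 9.8],
    [0, 0, 9.8],
    [0, 0, 9],
    [0, 0, 0],
    [0, 0, 0]
  ],
  "dr": [
    [0, 0, 0],
    [0, 0, 0],
    [0, 0, 0],
    [0, 0, 0],
    [0, 0, 0],
    [0, 0, 0],
    [0, 0, 0],
    [0, 0, 0],
    [0, 0, 0],
    [0, 0, 0]
  ],
  "hand": [45, 45, 45, 45, 45, 45, 45, 45, 45, 45]
}}

```text
time: 8.0
eef_pos: [524.4, 52.5, 20.9]
orientation: [-0.0, 0.716, 0.698, -0.0]
ft_force: [0.3, 0.4, -1.3]
gripper_width: 0.657
grip_force: 66.0
```

Call:
{"method": "move_arm", "body": {
  "offset": [
    [0, 0, 1],
    [0, 0, 0],
    [0, 0, 0],
    [0, 0, 0],
    [0, 0, 0],
    [0, 0, 0],
    [0, 0, -10],
    [0, 0, -20],
    [0, 0, -30],
    [0, 0, -30]
  ],
  "dr": [
    [0, 0, 0],
    [0, 0, 0],
    [0, 0, 0],
    [0, 0, 0],
    [0, 0, 0],
    [0, 0, 0],
    [0, 0, 0],
    [0, 0, 0],
    [0, 0, 0],
    [0, 0, 0]
  ],
  "hand": [45, 45, 60, 70, 85, 85, 85, 85, 85, 85]
}}

```text
time: 9.0
eef_pos: [524.2, 52.7, 111.8]
orientation: [-0.0, 0.716, 0.698, -0.0]
ft_force: [0.5, 0.1, 0.6]
gripper_width: 0.995
grip_force: 0.0
```

Call:
{"method": "move_arm", "body": {
  "offset": [
    [0, 0, -20],
    [0, 0, 0],
    [0, 0, 0]
  ],
  "dr": [
    [0, 0, 0],
    [0, 0, 0],
    [0, 0, 0]
  ],
  "hand": [85, 85, 85]
}}

```text
time: 9.3
eef_pos: [524.6, 52.5, 130.8]
orientation: [0.0, 0.716, 0.698, 0.0]
ft_force: [-0.4, 1.0, -0.6]
gripper_width: 0.998
grip_force: 0.0
```

Run:
```python
from h import *
p,R,s=pose();print(p,s["gripper_width"],s["ft_force"],s["time"],s["qpos"])
R1=ori(1.2,37);z=R1.as_matrix()[:,2];g=np.array([438,332,58])+19*z
print(g,g-110*z)
e,Q=plan(p,R,g-110*z,R1,14)
plan(e,Q,g,R1,8)
```

```text
[524.60369648  52.4657671  130.80244086] 0.9980266575291368 [-0.42323845  1.04797609 -0.59958713] 9.3 [ 0.27657571  0.41771144 -0.53024216  1.93284254  0.27434728  0.86110445
 -0.42133362]
[438.2394658  320.56802233  42.82592531] [436.85308488 386.7531562  130.67583141]
14 rows: offset [23.2, -6.3, -7.2] dr [-0.001, -0.0461, -0.0032] end [437.5 387.  130.9]
8 rows: offset [-0.0, -0.1, 13.8] dr [0.0, -0.0, 0.0] end [438.1 320.5  42.7]
```

Call:
{"method": "move_arm", "body": {
  "offset": [
    [23.2, -6.3, -7.2],
    [23.2, -6.3, -7.2],
    [23.2, -6.3, -7.2],
    [23.2, -6.3, -7.2],
    [23.2, -6.3, -7.2],
    [23.2, -6.3, -7.2],
    [23.2, -6.3, -7.2],
    [23.2, -6.3, -7.2],
    [23.2, -6.3, -7.2],
    [23.2, -6.3, -7.2]
  ],
  "dr": [
    [-0.001, -0.0461, -0.0032],
    [-0.001, -0.0461, -0.0032],
    [-0.001, -0.0461, -0.0032],
    [-0.001, -0.0461, -0.0032],
    [-0.001, -0.0461, -0.0032],
    [-0.001, -0.0461, -0.0032],
    [-0.001, -0.0461, -0.0032],
    [-0.001, -0.0461, -0.0032],
    [-0.001, -0.0461, -0.0032],
    [-0.001, -0.0461, -0.0032]
  ],
  "hand": [85, 85, 85, 85, 85, 85, 85, 85, 85, 85]
}}

```text
time: 10.3
eef_pos: [463.2, 293.7, 151.8]
orientation: [0.164, 0.685, 0.691, -0.161]
ft_force: [1.1, -0.9, -0.2]
gripper_width: 0.998
grip_force: 0.0
```

Call:
{"method": "move_arm", "body": {
  "offset": [
    [23.2, -6.3, -7.2],
    [23.2, -6.3, -7.2],
    [23.2, -6.3, -7.2],
    [23.2, -6.3, -7.2],
    [0, 0, 0],
    [0, 0, 0],
    [0, 0, 0]
  ],
  "dr": [
    [-0.001, -0.0461, -0.0032],
    [-0.001, -0.0461, -0.0032],
    [-0.001, -0.0461, -0.0032],
    [-0.001, -0.0461, -0.0032],
    [0, 0, 0],
    [0, 0, 0],
    [0, 0, 0]
  ],
  "hand": [85, 85, 85, 85, 85, 85, 85]
}}

```text
time: 11.0
eef_pos: [437.8, 386.2, 130.3]
orientation: [0.226, 0.664, 0.678, -0.222]
ft_force: [0.2, -0.4, 0.4]
gripper_width: 0.996
grip_force: 0.0
```

Run:
```python
from h import *
import cv2
from rig import capture
p,R,s=pose();print(p,R.as_matrix().round(3),s["ft_force"],s["time"],s["qpos"])
R1=ori(1.2,37);z=R1.as_matrix()[:,2];g=np.array([438,332,58])+19*z
plan(p,R,g,R1,8)
t=capture("top")[:,:,::-1]
cv2.imwrite("pics/t3.png",t); cv2.imwrite("pics/t3z.png",cv2.resize(t[180:270,150:410],None,fx=3,fy=3,interpolation=cv2.INTER_CUBIC))
```

```text
[437.8106751 386.193605  130.3321503] [[-0.017  1.     0.012]
 [ 0.798  0.021 -0.602]
 [-0.602 -0.001 -0.799]] [ 0.1772685  -0.36113253  0.4373093 ] 11.0 [-0.66707144  0.79522596 -0.46526523  1.45348866  0.6077303   1.60009884
 -1.2714236 ]
8 rows: offset [0.0, -0.1, 13.7] dr [-0.0001, 0.0, 0.0] end [438.3 320.2  42.8]
```

View pics/t3z.png

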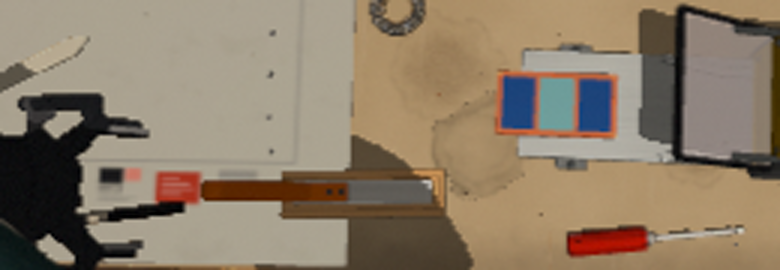

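Call:
{"method": "move_arm", "body": {
  "offset": [
    [0, 0, 13.7],
    [0, 0, 13.7],
    [0, 0, 13.7],
    [0, 0, 13.7],
    [0, 0, 13.7],
    [0, 0, 13.7],
    [0, 0, 13.7],
    [0, 0, 13.7],
    [0, 0, 0],
    [0, 0, 0]
  ],
  "dr": [
    [0, 0, 0],
    [0, 0, 0],
    [0, 0, 0],
    [0, 0, 0],
    [0, 0, 0],
    [0, 0, 0],
    [0, 0, 0],
    [0, 0, 0],
    [0, 0, 0],
    [0, 0, 0]
  ],
  "hand": [85, 85, 85, 85, 85, 85, 85, 85, 85, 85]
}}

```text
time: 12.05
eef_pos: [438.7, 321.2, 43.0]
orientation: [0.226, 0.663, 0.678, -0.222]
ft_force: [0.3, -0.4, 0.4]
gripper_width: 0.994
grip_force: 0.0
```

Run:
```python
from h import *
p,R,s=pose();print(p,s["ft_force"],s["time"]); z=R.as_matrix()[:,2]; print("grip pt",p-19*z)
for q in[(497,73),(617,73),(617,137),(500,134)]:
    w=ray(((q[0]+.5)/3-.5+150,(q[1]+.5)/3-.5+180),34)-O;print(w@mx,w@my)
```

```text
[438.72912748 321.23192787  42.98354272] [ 0.33710673 -0.44856846  0.42273286] 12.05
grip pt [438.50168392 332.65898208  58.16151036]
-271.12893721974683 25.63872477643233
-161.14070036791225 29.835723785005605
-159.47936498567034 -28.903523494976586
-265.9904743268023 -30.293018403823712
```

Call:
{"method": "move_arm", "body": {
  "offset": [
    [0, 0, 0],
    [0, 0, 0],
    [0, 0, 0],
    [0, 0, 0],
    [0, 0, 0],
    [0, 0, 0],
    [0, 0, 0],
    [0, 0, 0],
    [0, 0, 0],
    [0, 0, 0]
  ],
  "dr": [
    [0, 0, 0],
    [0, 0, 0],
    [0, 0, 0],
    [0, 0, 0],
    [0, 0, 0],
    [0, 0, 0],
    [0, 0, 0],
    [0, 0, 0],
    [0, 0, 0],
    [0, 0, 0]
  ],
  "hand": [60, 45, 30, 20, 10, 5, 5, 5, 5, 5]
}}

```text
time: 13.05
eef_pos: [438.8, 321.2, 43.1]
orientation: [0.226, 0.663, 0.678, -0.222]
ft_force: [0.6, 2.0, 3.9]
gripper_width: 0.202
grip_force: 59.6
```

Run:
```python
from h import *
p,R,s=pose();print(p,s["gripper_width"],s["grip_force"],s["ft_force"],s["time"]); z=R.as_matrix()[:,2]; print("grip pt",p-19*z)
e,Q=plan(p,R,p+[0,0,60],R,6)
R1=ori(YM,37);z1=R1.as_matrix()[:,2]
t=M(-460,-0.5,76)+19*z1
e,Q=plan(e,Q,t+[0,0,30],R1,8)
plan(e,Q,t,R1,3)
```

```text
[438.77944838 321.24732628  43.07779736] 0.20212373107875367 59.56123173236847 [0.55893834 2.02941301 3.93180938] 13.05
grip pt [438.54638677 332.67267827  58.25696117]
6 rows: offset [-6.0, -0.0, -8.0] dr [0.0, 0.0, 0.0] end [438.8 321.4 103.1]
8 rows: offset [-2.6, 11.3, 3.8] dr [0.0033, -0.0001, 0.0046] end [529.3 286.6  91.3]
3 rows: offset [6.1, 0.0, 8.1] dr [0.0001, 0.0001, -0.0] end [529.3 286.6  60.9]
```

Call:
{"method": "move_arm", "body": {
  "offset": [
    [-6, 0, -8],
    [-6, 0, -8],
    [-6, 0, -8],
    [-6, 0, -8],
    [-6, 0, -8],
    [-6, 0, -8],
    [-2.6, 11.3, 3.8],
    [-2.6, 11.3, 3.8],
    [-2.6, 11.3, 3.8],
    [-2.6, 11.3, 3.8]
  ],
  "dr": [
    [0, 0, 0],
    [0, 0, 0],
    [0, 0, 0],
    [0, 0, 0],
    [0, 0, 0],
    [0, 0, 0],
    [0.0033, 0, 0.0046],
    [0.0033, 0, 0.0046],
    [0.0033, 0, 0.0046],
    [0.0033, 0, 0.0046]
  ],
  "hand": [5, 5, 5, 5, 5, 5, 5, 5, 5, 5]
}}

```text
time: 14.05
eef_pos: [485.5, 303.4, 96.4]
orientation: [0.224, 0.671, 0.67, -0.225]
ft_force: [0.2, 0.1, -1.4]
gripper_width: 0.201
grip_force: 59.3
```

Call:
{"method": "move_arm", "body": {
  "offset": [
    [-2.6, 11.3, 3.8],
    [-2.6, 11.3, 3.8],
    [-2.6, 11.3, 3.8],
    [-2.6, 11.3, 3.8],
    [0, 0, 0],
    [0, 0, 0],
    [0, 0, 0]
  ],
  "dr": [
    [0.0033, 0, 0.0046],
    [0.0033, 0, 0.0046],
    [0.0033, 0, 0.0046],
    [0.0033, 0, 0.0046],
    [0, 0, 0],
    [0, 0, 0],
    [0, 0, 0]
  ],
  "hand": [5, 5, 5, 5, 5, 5, 5]
}}

```text
time: 14.75
eef_pos: [528.7, 287.1, 91.2]
orientation: [0.221, 0.678, 0.663, -0.227]
ft_force: [-0.8, 0.5, -0.9]
gripper_width: 0.2
grip_force: 59.1
```

Run:
```python
from h import *
import cv2
from rig import capture
p,R,s=pose();print(p,s["gripper_width"],s["ft_force"],s["time"])
R1=ori(YM,37);z1=R1.as_matrix()[:,2]
print((R.inv()*R1).as_rotvec())
t=M(-460,-0.5,76)+19*z1
e,Q=plan(p,R,t,R1,3)
t=capture("top")[:,:,::-1];b=capture("side")[:,:,::-1]
f=lambda a:cv2.resize(a,None,fx=4,fy=4,interpolation=cv2.INTER_CUBIC)
x=f(t[185:250,190:380]);y=f(b[170:250,260:450]);cv2.imwrite("pics/t4.png",np.vstack([x,y]))
```

```text
[528.66659326 287.05031149  91.20091311] 0.20019766443001233 [-0.82876966  0.54708037 -0.85022145] 14.75
[ 0.00032522 -0.00063518  0.00099743]
3 rows: offset [6.0, 0.3, 8.2] dr [0.0001, -0.0002, 0.0003] end [529.5 286.6  60.7]
```

View pics/t4.png

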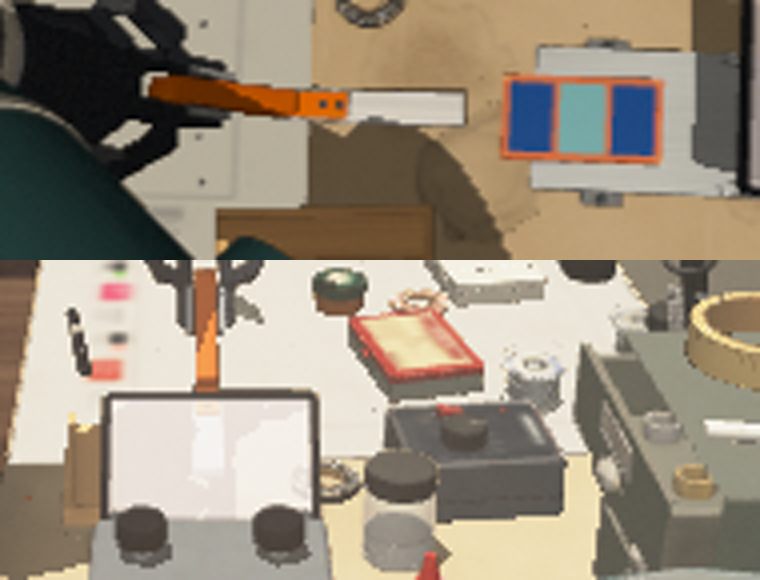

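Run:
```python
from h import *
for q,z in[((467,91),62),((465,125),62),((350,90),62),((350,121),62),((502,77),34),((502,157),34),((663,82),34),((662,161),34)]:
    w=ray(((q[0]+.5)/4-.5+190,(q[1]+.5)/4-.5+185),z)-O;print(q,(w@mx).round(1),(w@my).round(1))
p,R,s=pose();z=R.as_matrix()[:,2];g=p-19*z-O;print("grip",g@mx,g@my,g[2])
R1=ori(YM,37);z1=R1.as_matrix()[:,2]
a=M(-445,0.5,75.2)+19*z1
e,Q=plan(p,R,a,R1,4)
e,Q=plan(e,Q,M(-295,0.5,75)+19*z1,R1,12)
plan(e,Q,M(-121,0.5,75)+19*z1,R1,15)
```

```text
(467, 91) -293.6 11.8
(465, 125) -293.9 -11.1
(350, 90) -372.1 9.5
(350, 121) -370.9 -11.4
(502, 77) -271.7 26.0
(502, 157) -269.3 -29.2
(663, 82) -160.9 26.7
(662, 161) -160.1 -27.7
grip -460.31450168918036 -1.1714570525787082 106.44903010855903
4 rows: offset [1.6, 0.4, 8.5] dr [0.0001, -0.0001, 0.0002] end [530.  271.6  60.3]
12 rows: offset [-10.0, 0.0, 7.5] dr [0.0, -0.0, 0.0] end [526.4 121.7  60.6]
15 rows: offset [-9.2, 0.0, 7.0] dr [0.0, -0.0, 0.0] end [522.3 -51.7  59.7]
```

Call:
{"method": "move_arm", "body": {
  "offset": [
    [1.5, 0.1, 8.4],
    [1.5, 0.1, 8.4],
    [1.5, 0.1, 8.4],
    [1.5, 0.1, 8.4],
    [0, 0, 0],
    [-6.4, 0, 4.8],
    [-6.4, 0, 4.8],
    [-8, 0, 6],
    [-8, 0, 6],
    [-8, 0, 6]
  ],
  "dr": [
    [0, 0, 0],
    [0, 0, 0],
    [0, 0, 0],
    [0, 0, 0],
    [0, 0, 0],
    [0, 0, 0],
    [0, 0, 0],
    [0, 0, 0],
    [0, 0, 0],
    [0, 0, 0]
  ],
  "hand": [5, 5, 5, 5, 5, 5, 5, 5, 5, 5]
}}

```text
time: 15.85
eef_pos: [528.2, 224.0, 61.0]
orientation: [0.222, 0.679, 0.662, -0.227]
ft_force: [0.4, 0.3, -2.7]
gripper_width: 0.198
grip_force: 59.2
```

```bash
cat > st.py <<'E'
from h import *
p,R,s=pose();z=R.as_matrix()[:,2];g=p-19*z-O;print("grip",(g@mx).round(1),(g@my).round(1),g[2].round(2),"f",np.round(s["ft_force"],1),s["time"],"nose",(g@mx+166.5).round(1))
E
python3 st.py
```

```text
grip -397.4 -0.2 76.19 f [ 0.4  0.3 -2.7] 15.85 nose -230.9
```

Call:
{"method": "move_arm", "body": {
  "offset": [
    [-7.4, 0, 6.8],
    [-8, 0, 6],
    [-8, 0, 6],
    [-8, 0, 6],
    [-8, 0, 6],
    [-8, 0, 6],
    [-8, 0, 6],
    [0, 0, 0],
    [0, 0, 0]
  ],
  "dr": [
    [0, 0, 0],
    [0, 0, 0],
    [0, 0, 0],
    [0, 0, 0],
    [0, 0, 0],
    [0, 0, 0],
    [0, 0, 0],
    [0, 0, 0],
    [0, 0, 0]
  ],
  "hand": [5, 5, 5, 5, 5, 5, 5, 5, 5]
}}

```text
time: 16.75
eef_pos: [526.5, 155.0, 60.0]
orientation: [0.222, 0.679, 0.662, -0.227]
ft_force: [-0.1, 0.7, -1.2]
gripper_width: 0.204
grip_force: 59.1
```

```bash
python3 st.py
python3 - <<'E'
import cv2
from rig import capture
t=capture("top")[:,:,::-1];cv2.imwrite("pics/t5.png",cv2.resize(t[185:250,290:420],None,fx=5,fy=5,interpolation=cv2.INTER_CUBIC))
E
```

```text
grip -328.3 -0.3 75.18 f [-0.1  0.7 -1.2] 16.75 nose -161.8
```

View pics/t5.png

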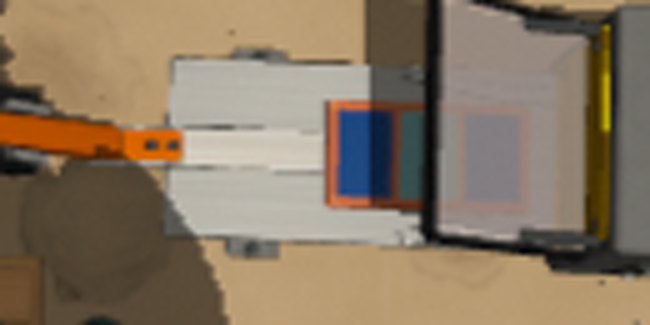

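Call:
{"method": "move_arm", "body": {
  "offset": [
    [-5.7, 0, 4.9],
    [-6, 0, 4.5],
    [-6, 0, 4.5],
    [-6, 0, 4.5],
    [-6, 0, 4.5],
    [-6, 0, 4.5],
    [-6, 0, 4.5],
    [-6, 0, 4.5],
    [-6, 0, 4.5],
    [-6, 0, 4.5]
  ],
  "dr": [
    [0, 0, 0],
    [0, 0, 0],
    [0, 0, 0],
    [0, 0, 0],
    [0, 0, 0],
    [0, 0, 0],
    [0, 0, 0],
    [0, 0, 0],
    [0, 0, 0],
    [0, 0, 0]
  ],
  "hand": [5, 5, 5, 5, 5, 5, 5, 5, 5, 5]
}}

```text
time: 17.8
eef_pos: [524.8, 79.9, 59.6]
orientation: [0.222, 0.679, 0.663, -0.227]
ft_force: [1.4, 5.4, -0.4]
gripper_width: 0.201
grip_force: 59.7
```

```bash
python3 st.py
```

```text
grip -253.2 -0.2 74.82 f [ 1.4  5.4 -0.4] 17.8 nose -86.7
```

Call:
{"method": "move_arm", "body": {
  "offset": [
    [-6, 0, 4.5],
    [-6, 0, 4.5],
    [-6, 0, 4.5],
    [-6, 0, 4.5],
    [-6, 0, 4.5],
    [-6, 0, 4.5],
    [-6, 0, 4.5],
    [-6, 0, 4.5],
    [-6, 0, 4.5],
    [0, 0, 0]
  ],
  "dr": [
    [0, 0, 0],
    [0, 0, 0],
    [0, 0, 0],
    [0, 0, 0],
    [0, 0, 0],
    [0, 0, 0],
    [0, 0, 0],
    [0, 0, 0],
    [0, 0, 0],
    [0, 0, 0]
  ],
  "hand": [5, 5, 5, 5, 5, 5, 5, 5, 5, 5]
}}

```text
time: 18.8
eef_pos: [522.9, 11.1, 59.8]
orientation: [0.222, 0.679, 0.662, -0.228]
ft_force: [0.1, -0.0, -1.5]
gripper_width: 0.199
grip_force: 59.2
```

```bash
python3 st.py
```

```text
grip -184.4 -0.4 74.98 f [ 0.1 -0.  -1.5] 18.8 nose -17.9
```

Call:
{"method": "move_arm", "body": {
  "offset": [
    [-5.2, 0, 3.9],
    [-5.2, 0, 3.9],
    [-5.2, 0, 3.9],
    [-5.2, 0, 3.9],
    [-5.2, 0, 3.9],
    [-5.2, 0, 3.9],
    [-5.2, 0, 3.9],
    [-5.2, 0, 3.9],
    [-4.8, 0, 3.6],
    [-4, 0, 3]
  ],
  "dr": [
    [0, 0, 0],
    [0, 0, 0],
    [0, 0, 0],
    [0, 0, 0],
    [0, 0, 0],
    [0, 0, 0],
    [0, 0, 0],
    [0, 0, 0],
    [0, 0, 0],
    [0, 0, 0]
  ],
  "hand": [5, 5, 5, 5, 5, 5, 5, 5, 5, 5]
}}

```text
time: 19.8
eef_pos: [521.5, -50.9, 59.9]
orientation: [0.222, 0.679, 0.662, -0.227]
ft_force: [-0.0, 1.0, -1.3]
gripper_width: 0.202
grip_force: 59.2
```

Call:
{"method": "move_arm", "body": {
  "offset": [
    [0, 0, 0],
    [0, 0, 0],
    [0, 0, 0]
  ],
  "dr": [
    [0, 0, 0],
    [0, 0, 0],
    [0, 0, 0]
  ],
  "hand": [5, 5, 5]
}}

```text
time: 20.1
eef_pos: [521.6, -50.1, 59.9]
orientation: [0.222, 0.678, 0.663, -0.227]
ft_force: [0.2, -0.5, -1.7]
gripper_width: 0.207
grip_force: 59.1
```

```bash
python3 st.py
python3 - <<'E'
import cv2
from rig import capture
import numpy as np
t=capture("top")[:,:,::-1];b=capture("side")[:,:,::-1]
f=lambda a:cv2.resize(a,None,fx=4,fy=4,interpolation=cv2.INTER_CUBIC)
cv2.imwrite("pics/t6.png",np.vstack([f(t[185:250,330:500]),f(b[310:390,250:420])]))
E
```

```text
grip -123.2 -0.3 75.03 f [ 0.2 -0.5 -1.7] 20.1 nose 43.3
```

View pics/t6.png

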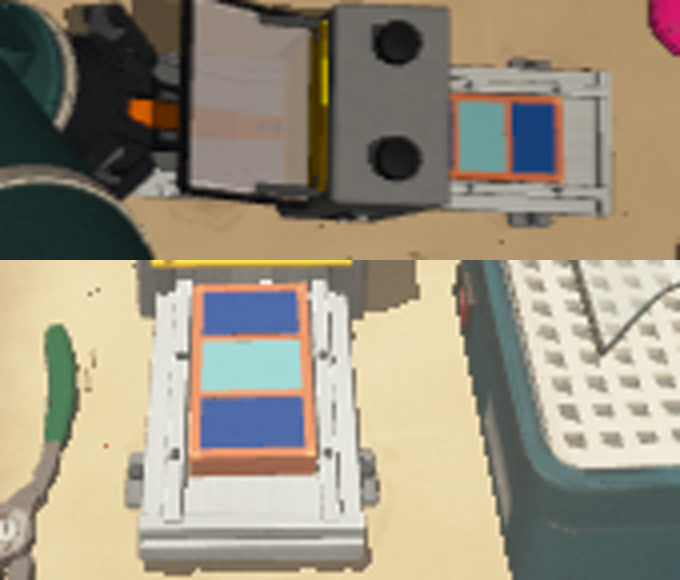

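Run:
```python
from h import *
for q in[(563,97),(563,180)]:
    w=ray(((q[0]+.5)/4-.5+330,(q[1]+.5)/4-.5+185),34)-O;print("top",(w@mx).round(1),(w@my).round(1))
for q in[(191,284),(312,284),(190,455),(316,453)]:
    w=ray(((q[0]+.5)/4-.5+250,(q[1]-260+.5)/4-.5+310),34,"side")-O;print("side",(w@mx).round(1),(w@my).round(1))
```

```text
top 153.6 28.4
top 152.9 -28.5
side 45.4 -31.5
side 46.5 31.0
side 154.7 -28.8
side 154.6 28.7
```

Call:
{"method": "move_arm", "body": {
  "offset": [
    [-3.2, 0, 2.4],
    [-3.2, 0, 2.4],
    [0, 0, 0],
    [0, 0, 0],
    [8, 0, -6],
    [16, 0, -12],
    [24, 0, -18],
    [24, 0, -18],
    [24, 0, -18],
    [24, 0, -18]
  ],
  "dr": [
    [0, 0, 0],
    [0, 0, 0],
    [0, 0, 0],
    [0, 0, 0],
    [0, 0, 0],
    [0, 0, 0],
    [0, 0, 0],
    [0, 0, 0],
    [0, 0, 0],
    [0, 0, 0]
  ],
  "hand": [5, 5, 5, 5, 5, 5, 5, 5, 5, 5]
}}

```text
time: 21.2
eef_pos: [524.5, 95.0, 59.5]
orientation: [0.221, 0.678, 0.663, -0.227]
ft_force: [0.2, -0.4, -1.0]
gripper_width: 0.206
grip_force: 59.2
```

Call:
{"method": "move_arm", "body": {
  "offset": [
    [24, 0, -18],
    [24, 0, -18],
    [24, 0, -18],
    [24, 0, -18],
    [24, 0, -18],
    [16, 0, -12],
    [0, 0, 0],
    [0, 0, 0],
    [0, 0, 0]
  ],
  "dr": [
    [0, 0, 0],
    [0, 0, 0],
    [0, 0, 0],
    [0, 0, 0],
    [0, 0, 0],
    [0, 0, 0],
    [0, 0, 0],
    [0, 0, 0],
    [0, 0, 0]
  ],
  "hand": [5, 5, 5, 5, 5, 5, 5, 5, 5]
}}

```text
time: 22.1
eef_pos: [528.7, 261.5, 59.2]
orientation: [0.222, 0.678, 0.663, -0.227]
ft_force: [-0.0, 0.9, -1.1]
gripper_width: 0.201
grip_force: 59.2
```

```bash
python3 st.py
python3 - <<'E'
from h import *
p,R,s=pose()
R1=ori(1.2,37);z=R1.as_matrix()[:,2];t=np.array([438.5,332.7,58.3])+19*z
e,Q=plan(p,R,p+[0,0,28],R,3)
e,Q=plan(e,Q,t+[0,0,45],R1,8)
plan(e,Q,t,R1,8)
E
```

```text
grip -434.9 -0.6 74.34 f [-0.   0.9 -1.1] 22.1 nose -268.4
3 rows: offset [-5.6, -0.0, -7.5] dr [0.0, 0.0, 0.0] end [528.7 261.7  87.3]
8 rows: offset [5.8, -11.3, -4.5] dr [-0.0034, 0.0, -0.0045] end [438.6 320.7  88.1]
8 rows: offset [3.4, 0.0, 4.4] dr [0.0, 0.0, 0.0] end [438.6 321.3  43.6]
```

Call:
{"method": "move_arm", "body": {
  "offset": [
    [-5.6, 0, -7.5],
    [-5.6, 0, -7.5],
    [-5.6, 0, -7.5],
    [5.8, -11.3, -4.5],
    [5.8, -11.3, -4.5],
    [5.8, -11.3, -4.5],
    [5.8, -11.3, -4.5],
    [5.8, -11.3, -4.5],
    [5.8, -11.3, -4.5],
    [5.8, -11.3, -4.5]
  ],
  "dr": [
    [0, 0, 0],
    [0, 0, 0],
    [0, 0, 0],
    [-0.0034, 0, -0.0045],
    [-0.0034, 0, -0.0045],
    [-0.0034, 0, -0.0045],
    [-0.0034, 0, -0.0045],
    [-0.0034, 0, -0.0045],
    [-0.0034, 0, -0.0045],
    [-0.0034, 0, -0.0045]
  ],
  "hand": [5, 5, 5, 5, 5, 5, 5, 5, 5, 5]
}}

```text
time: 23.1
eef_pos: [449.2, 314.3, 88.0]
orientation: [0.226, 0.665, 0.676, -0.222]
ft_force: [-0.1, 0.3, -0.7]
gripper_width: 0.203
grip_force: 59.1
```

Call:
{"method": "move_arm", "body": {
  "offset": [
    [5.8, -11.3, -4.5],
    [0, 0, 0],
    [0, 0, 0],
    [0, 0, 0]
  ],
  "dr": [
    [-0.0034, 0, -0.0045],
    [0, 0, 0],
    [0, 0, 0],
    [0, 0, 0]
  ],
  "hand": [5, 5, 5, 5]
}}

```text
time: 23.5
eef_pos: [439.5, 320.3, 88.2]
orientation: [0.227, 0.664, 0.677, -0.222]
ft_force: [-1.1, 0.0, -1.0]
gripper_width: 0.206
grip_force: 59.3
```

Run:
```python
from h import *
import cv2
from rig import capture
p,R,s=pose();print(p,s["time"])
R1=ori(1.2,37);z=R1.as_matrix()[:,2];t=np.array([438.5,332.7,58.3])+19*z
print((R.inv()*R1).as_rotvec().round(4))
plan(p,R,t+[0,0,.5],R1,8)
t=capture("top")[:,:,::-1]
cv2.imwrite("pics/t7.png",cv2.resize(t[220:265,190:320],None,fx=5,fy=5,interpolation=cv2.INTER_CUBIC))
```

```text
[439.4511336  320.32005345  88.15319184] 23.5
[ 0.0001  0.     -0.0008]
8 rows: offset [3.4, -0.1, 4.4] dr [0.0, 0.0, -0.0001] end [438.7 320.8  43.7]
```

View pics/t7.png

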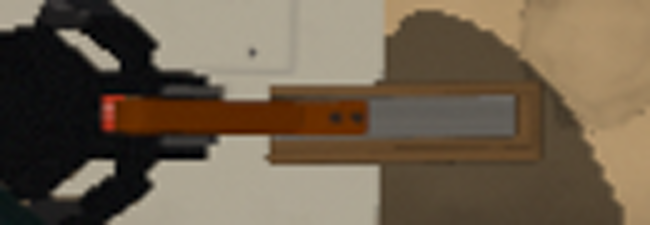

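Call:
{"method": "move_arm", "body": {
  "offset": [
    [3.4, -0.1, 4.4],
    [3.4, -0.1, 4.4],
    [3.4, -0.1, 4.4],
    [3.4, -0.1, 4.4],
    [3.4, -0.1, 4.4],
    [3.4, -0.1, 4.4],
    [3.4, -0.1, 4.4],
    [3.4, -0.1, 4.4],
    [0, 0, 0],
    [0, 0, 0]
  ],
  "dr": [
    [0, 0, 0],
    [0, 0, 0],
    [0, 0, 0],
    [0, 0, 0],
    [0, 0, 0],
    [0, 0, 0],
    [0, 0, 0],
    [0, 0, 0],
    [0, 0, 0],
    [0, 0, 0]
  ],
  "hand": [5, 5, 5, 5, 5, 5, 5, 5, 5, 5]
}}

```text
time: 24.55
eef_pos: [438.0, 321.4, 43.5]
orientation: [0.227, 0.663, 0.678, -0.222]
ft_force: [0.4, 0.3, -0.9]
gripper_width: 0.199
grip_force: 59.3
```

Call:
{"method": "move_arm", "body": {
  "offset": [
    [0.2, 0, 0.3],
    [0, 0, 0],
    [0, 0, 0],
    [0, 0, 0],
    [0, 0, 0],
    [0, 0, 0],
    [0, 0, 0],
    [0, 0, 0],
    [0, 0, -5],
    [0, 0, -10]
  ],
  "dr": [
    [0, 0, 0],
    [0, 0, 0],
    [0, 0, 0],
    [0, 0, 0],
    [0, 0, 0],
    [0, 0, 0],
    [0, 0, 0],
    [0, 0, 0],
    [0, 0, 0],
    [0, 0, 0]
  ],
  "hand": [5, 20, 25, 35, 50, 65, 85, 85, 85, 85]
}}

```text
time: 25.55
eef_pos: [437.8, 330.2, 55.5]
orientation: [0.227, 0.663, 0.678, -0.222]
ft_force: [-0.0, -0.5, 0.6]
gripper_width: 0.992
grip_force: 0.0
```

Call:
{"method": "move_arm", "body": {
  "offset": [
    [0, 0, -20],
    [0, 0, -20],
    [0, 0, -20],
    [0, 0, -25],
    [0, 0, -25],
    [0, 0, -25],
    [0, 0, -10],
    [0, 0, 0],
    [0, 0, 0],
    [0, 0, 0]
  ],
  "dr": [
    [0, 0, 0],
    [0, 0, 0],
    [0, 0, 0],
    [0, 0, 0],
    [0, 0, 0],
    [0, 0, 0],
    [0, 0, 0],
    [0, 0, 0],
    [0, 0, 0],
    [0, 0, 0]
  ],
  "hand": [85, 85, 85, 85, 85, 85, 85, 85, 85, 85]
}}

```text
time: 26.55
eef_pos: [436.1, 416.6, 170.3]
orientation: [0.227, 0.663, 0.677, -0.223]
ft_force: [-0.2, -0.4, -0.2]
gripper_width: 0.995
grip_force: 0.0
```

Run:
```python
from h import *
import cv2
from rig import capture
t=capture("top")[:,:,::-1];b=capture("side")[:,:,::-1]
f=lambda a:cv2.resize(a,None,fx=4,fy=4,interpolation=cv2.INTER_CUBIC)
x=f(t[150:260,310:500])[:330];y=f(t[225:262,190:380]);z=f(b[170:200,250:440])
cv2.imwrite("pics/t8.png",np.vstack([x,y,z]))
```

```text
(no output)
```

View pics/t8.png

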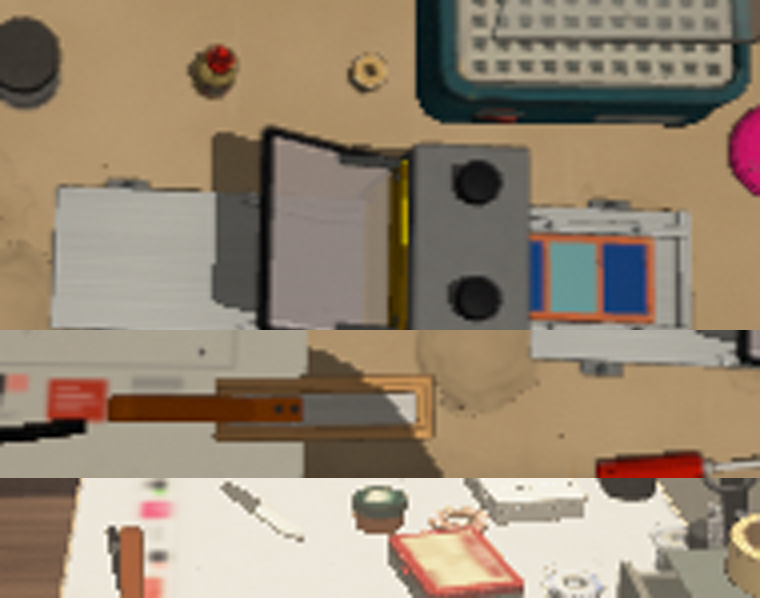

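```bash
python3 -c "
from rig import order
print(order.finish_job())"
```

```text
the job is handed in; nothing more can be done
None
```

The job is handed in at about 27 s of the 64 s allowed. The last pictures show the panel on the outfeed bed with its centre about 106 mm past the roller axis, the push stick upright in its rest, and the jar and dropper bottle standing; no verdict came back.

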